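Seat the incubator's tray drawer and hold its lid open at 50 degrees

ROBOT

A 7-joint arm with a two-finger parallel gripper is mounted at the origin on a cart in front of the work surface, level with it; the furniture and walls round the work are solid. World frame = base frame: x ahead of the robot, y to its left, z up, the work surface at z = 0. Lengths are in m, angles in rad, forces in N, time in s.
With the tool pointing down it reaches from about 0.4 to 0.75 m from the base axis. Payload 19.5 kg.
Tool frame: the origin (TCP) lies midway between the tips of the shut fingers; the grasp point (between the pads) lies 19 mm behind it; z points along the fingers, x is the direction in which the jaws open and shut, and the axes are right-handed (so a half turn about z gives the same grasp; the last joint's range is limited). The gripper opens to 85 mm and grips with 20 to 120 N. Pads are 22 mm wide; open, the fingers measure 114 mm over their backs; the gripper's body (76 mm by 85 mm) begins 54 mm behind the grasp point. The pads swing forward as they close: fully open they stand 13 mm farther back than shut.
Start: joints at [-1.383, 0.707, -0.028, 1.485, 0.022, 0.951, -0.075], TCP at [0.131, 0.56, 0.2] pointing down, gripper open.
Joint ranges: [-2.71, 2.71], [-0.32, 2.16], [-1.57, 1.52], [0, 2.45], [-1.46, 4.6], [0, 2.02], [-2.83, 2.83]. Speed limits (rad/s): [1.89, 1.89, 2.57, 2.57, 3.01, 3.01, 3.01].

INTERFACE

Orientations are given as a unit quaternion [w, x, y, z].
In Python, from bench import monitor, vision, hand_in gives the robot as it stands. The module is installed in compiled form; this text tells all that it offers.
- The arm moves only by the tool send_rows, never from a script. Its argument "deltas" is a list of rows, each a list of 2 entries, a list of its own where there are three numbers: the shift along the tool's x, y, z in cm, then the turn about the tool's z in rad. In form: [[[x, y, z], turn], ...]. A call has exactly 5 rows; each row shifts and turns the commanded pose from where the row before left it, along the tool's axes as they then stand; what a row does not reach is not made up. A row lasts 1/10 s, in which the tool goes at most 50 mm and 8.59 degrees, less where a joint would pass 70% of its speed; a pose out of reach is approached as far as the arm can. A call is refused whole if a number of a shift passes 5 or a number of a turn 0.15, either way. A call with a gripper value outside its range is refused whole. "grip" is the finger opening in cm, from 0 to 8.54, set as the call begins (left out, the last holds). The fingers move at their own pace and stop on an object; the grip force is fixed at half the most. Time passes only in rows, so rows that do not move let the fingers close, or fill a call up. It gives the time, the measured TCP pose, the force and the opening at its end, in the units of the state.
- monitor.sense(): the state, without advancing time (a new reading comes with each control period).
- vision.get_image(name): name is "side" or "top" or "wrist"; returns a dict with "color" (384x512x3 uint8, red, green, blue), "range_z" (384x512 float32, m along the optical axis (not along the pixel's ray), 0 where there is no reading), "fx", "fy", "cx", "cy" (pixels), "k1" (the pictures are not rectified: a ray, as slopes to the right and down, at radius r is drawn at 1 + k1 r^2 times it, then the intrinsics apply), "R" (3x3) and "t" (3): a world point X has camera coordinates R X + t; the wrist camera has in their place "mount" (4x4, takes a point from camera to tool coordinates, whose origin is the TCP and whose axes are the tool frame's). Camera axes: x right, y down, z forward; pixel columns grow to the right and rows downward; lengths in m; the calibration is good to about 2 mm. A picture is of the moment at which its call begins: read the wrist's pose just before it.
- hand_in(): hands the job in, once; it reports no verdict.
The state is a dict: "time": time; "joint_positions": joint angles; "qvel": joint speeds; "joint_torque": joint torques, N m; "ee_pos": TCP position; "ee_rot": TCP orientation; "contact_force": force on the tool from outside, world axes, zero at the start; "wrist_torque": the same for the moment, N m; "grip_width": finger opening in m.
Only numpy, scipy, OpenCV 4.12 (cv2) and the standard library are available. Lean on these libraries where they do the work, as an engineer would, in place of code of your own. Each camera call takes 0.05 s, during which the arm holds its last target.

TASK

A colleague is about to take a culture dish out of the small white incubator on the bench: first push its open tray drawer fully home, past its click stop, then raise the lid, which would fall shut by itself, to 50 degrees from closed and keep holding it there. Finish while still holding the lid still at that angle, with the drawer home. Leave the beaker, the loose dish and the red-capped bottle beside it alone.

Things in the scene. Friction and masses are not known exactly. Their poses are not given: they have to be found in the camera images.
- station: the white incubator, fixed on the bench, 170 mm deep (x), 300 wide (y), 102 tall with lid; origin under its middle, on the bench; x points to its back, y to its left, z up. Left part (y -20 to +150): chamber with lid; right part: drawer bay, 66 mm tall. On the left side an angle disc of 46 mm radius round the hinge has a red line, in line with the lid's edge at 50 degrees
- lid_hinge (a point): point on the lid's hinge axis, at the middle of the lid's width, at the back top edge of the chamber, 96 mm above the bench; x to the incubator's back, the hinge axis runs along its y
- lid_bar (a point): middle of the lid's black bar handle: round, 12 mm diameter, along the incubator's y, free over 85 mm between its end brackets. Lid shut, it lies 190 mm in front of and 36 mm above the hinge axis, 30 mm above the lid's top and 20 mm ahead of its front edge, so fingers can straddle it from above. It turns with the lid and may turn between finger pads
- lid (a joint): opening angle of the lid, rad: 0 shut, grows as the front edge rises; 50 degrees is 0.873. A 12 mm thick frame with clear window, 170 by 168 mm, about 0.35 kg (varies); it falls shut by itself from any angle. The bar moves up and back on a circle of 193 mm radius about the hinge axis and is about 265 mm above the bench at 50 degrees
- drawer_front (a point): middle of the outer face of the drawer's flat white front (124 mm wide, 48 tall, lower edge 13 mm above the bench), 37 mm above the bench; the drawer slides along the incubator's x; home, this face is 95 mm in front of and 85 mm to the right of the incubator's origin
- drawer (a joint): how far the drawer is out, m: 0 fully home, grows toward the robot; it slides with about 1.5 N friction and meets a spring detent 12 mm before home: push through it with 7 to 9 N, then it snaps to a firm stop at 0
- beaker_2: empty clear beaker, 57 mm wide, 68 mm tall, standing loose left of the incubator; origin under its middle
- dish_3: petri dish, 61 mm across, 16 mm tall, lying loose at the right, nearer the robot than the incubator; origin under its middle
- bottle_2: small bottle with a red cap, 55 mm wide, 103 mm tall, standing loose right of the incubator; origin under its middle

How it is judged:
On the way, in this order (a step that is already met when the one before it is completed fails the run):
1. the drawer is home past its detent while the lid is still shut (value of joint drawer below 0.003 m and value of joint lid below 0.15 rad), for 0.2 s.
2. the lid is raised to 50 degrees and held by the fingers (value of joint lid between 0.768 and 0.977 rad and contact force between the fingers and lid above 0.4 N), for 0.3 s.
At the end, for the whole second after the job is handed in: the drawer is home within 3 mm; the lid stands still at 50 degrees, within 6 degrees, held by the gripper's fingers; the beaker, the loose dish and the bottle stand within 30 mm of where they were (all of step 2 and value of joint drawer below 0.003 m and velocity of joint lid between -0.08 and 0.08 rad/s and distance of each of beaker_2, dish_3, bottle_2 from where it was at the start of the episode below 0.03 m); the arm keeps its last pose, push and grip.
It fails at once if the beaker, the loose dish or the bottle is pushed more than 30 mm or knocked over (distance of any of beaker_2, dish_3, bottle_2 from where it was at the start of the episode above 0.03 m or angle between any of beaker_2, bottle_2's own z axis and vertical above 0.6 rad).
It also fails if it takes over 48 s, if anything falls off the work surface, if the arm or the gripper's body presses on something with over 40 N, if the wrist force passes 120 N, or if a joint passes its speed limit or range.

## Working session

There is one attempt and no reset: what is moved stays moved. The work goes in short steps, Python scripts to look and compute and a tool call to move; the robot and the scene stay as the last step left them, time stands still between calls to the robot, and variables do not carry over. Pictures are saved under pics/ and viewed, and the job is handed in when it is done.

Besides the shell and the picture viewer there is one more tool, called after "Call:" as name(argument=value, ...), one argument or row to a line, values as JSON. send_rows: Moves the arm, as the interface text tells. Its arguments: {"type":"object","properties":{"deltas":{"type":"array","items":{"type":"array"}},"grip":{"type":"number"}},"required":["deltas"]}

```bash
mkdir -p pics
cat > h.py <<'E'
from bench import monitor, vision, hand_in
import numpy as np, cv2
from scipy.spatial.transform import Rotation as Ro
def Rq(q): return Ro.from_quat([q[1],q[2],q[3],q[0]]).as_matrix()
def cam(name):
    s=monitor.sense(); im=vision.get_image(name)
    if name=='wrist':
        M=np.array(im['mount']); T=np.eye(4); T[:3,:3]=Rq(s['ee_rot']); T[:3,3]=s['ee_pos']; W=T@M
    else:
        W=np.eye(4); R=np.array(im['R']); W[:3,:3]=R.T; W[:3,3]=-R.T@np.array(im['t'])
    im['W']=W; return im
def cloud(im):
    h,w=im['range_z'].shape
    v,u=np.mgrid[0:h,0:w].astype(float)
    K=np.array([[im['fx'],0,im['cx']],[0,im['fy'],im['cy']],[0,0,1]])
    p=cv2.undistortPoints(np.stack([u,v],-1).reshape(-1,1,2),K,np.array([im['k1'],0,0,0.])).reshape(h,w,2)
    z=im['range_z'].astype(float)
    P=np.stack([p[...,0]*z,p[...,1]*z,z],-1)
    P=P@im['W'][:3,:3].T+im['W'][:3,3]
    P[z<=0]=np.nan
    return P
def save(im,n): cv2.imwrite('pics/'+n,cv2.cvtColor(im['color'],cv2.COLOR_RGB2BGR))
E
python3 - <<'E'
from h import *
s=monitor.sense(); print({k:np.round(v,3) for k,v in s.items()})
for n in ['side','top','wrist']:
    im=cam(n); save(im,n+'0.png'); np.save(n+'0.npy',cloud(im)); print(n,im['W'].round(3).tolist(),im['fx'],im['k1'])
E
```

```text
{'time': np.float64(0.0), 'joint_positions': array([-1.383,  0.707, -0.028,  1.485,  0.022,  0.951, -0.075]), 'qvel': array([-0.001, -0.001,  0.   ,  0.   , -0.   , -0.001,  0.001]), 'joint_torque': array([ 0.0000e+00, -8.8320e+01,  1.2340e+00, -2.3616e+01,  1.7000e-02,
        7.0000e-03, -0.0000e+00]), 'ee_pos': array([0.131, 0.56 , 0.199]), 'ee_rot': array([ 0.   ,  0.783,  0.621, -0.   ]), 'contact_force': array([-0.409, -0.063,  0.788]), 'wrist_torque': array([0.038, 0.012, 0.012]), 'grip_width': np.float64(0.086)}
side [[-0.811, 0.429, -0.399, 1.087], [0.585, 0.612, -0.532, 0.625], [0.016, -0.665, -0.747, 1.053], [0.0, 0.0, 0.0, 1.0]] 413.6555586227625 -0.06890240651360938
top [[0.001, -0.998, 0.063, 0.486], [-1.0, -0.001, -0.004, -0.063], [0.004, -0.063, -0.998, 1.402], [0.0, 0.0, 0.0, 1.0]] 429.3048539945009 -0.000655866189071592
wrist [[0.227, 0.927, 0.299, 0.053], [0.974, -0.215, -0.071, 0.577], [-0.001, 0.307, -0.952, 0.373], [0.0, 0.0, 0.0, 1.0]] 276.0987929837916 -0.046492473449797914
```

View pics/side0.png

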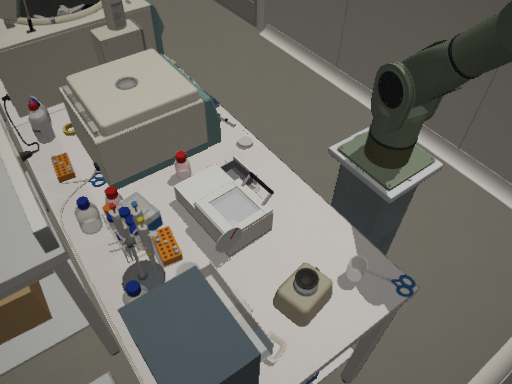

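View pics/top0.png

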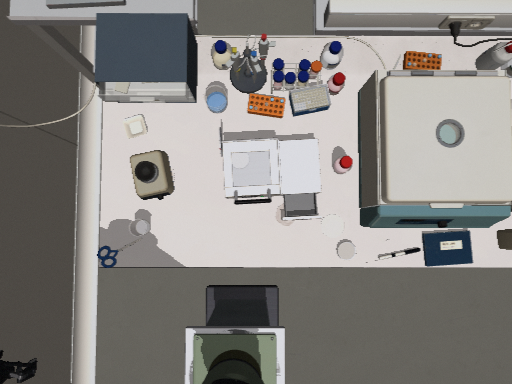

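Run:
```python
import cv2
a=cv2.imread('pics/top0.png')[110:270,190:370]; b=cv2.imread('pics/side0.png')[140:270,160:300]
cv2.imwrite('pics/topc.png',cv2.resize(a,None,fx=4,fy=3.75 if 0 else 4,interpolation=2)[:600]); cv2.imwrite('pics/sidec.png',cv2.resize(b,None,fx=4,fy=4,interpolation=2))
```

```text
(no output)
```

View pics/topc.png

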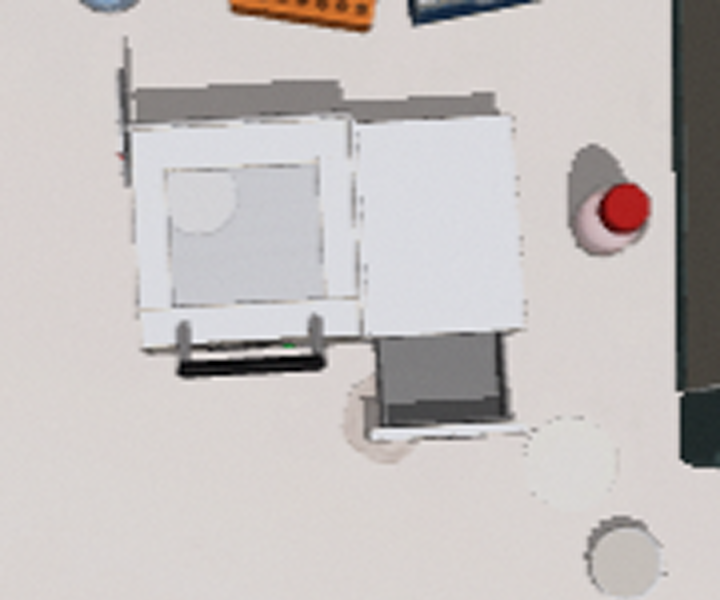

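View pics/sidec.png

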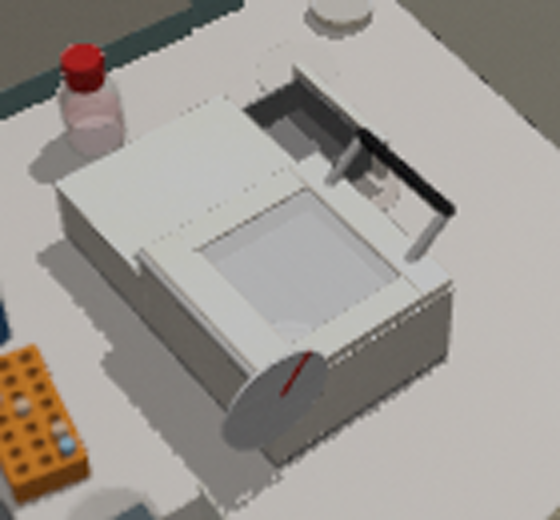

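View pics/wrist0.png

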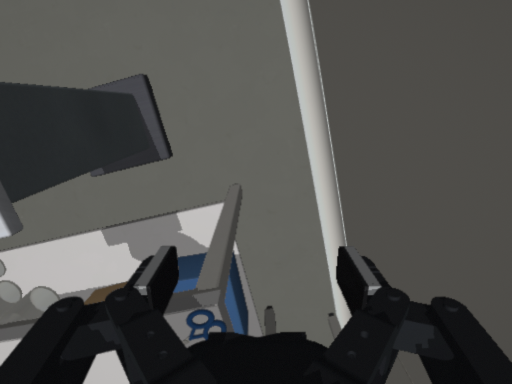

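Run:
```python
import numpy as np,cv2
np.set_printoptions(precision=3,suppress=True)
P=np.load('top0.npy'); img=cv2.imread('pics/top0.png')
def at(u,v): return P[v,u]
for n,(u,v) in dict(topR=(310,170),lidfr=(235,145),bar=(252,201),bottle=(345,161),dish=(346,250),patch=(332,226),patch2=(285,217),cyl=(142,226),blue=(217,100),drawin=(300,205),rackO=(265,105),bench=(260,230),bench2=(310,240)).items(): print(n,at(u,v))
# bay top plane z~.066, corners by minAreaRect ; lid z~.102
z=P[...,2]
for lo,hi in [(.058,.074),(.094,.110)]:
    m=((z>lo)&(z<hi)).astype(np.uint8); m[:110]=0;m[240:]=0;m[:,:215]=0;m[:,328:]=0
    m=cv2.morphologyEx(m,cv2.MORPH_OPEN,np.ones((5,5)))
    p=P[m>0]; r=cv2.minAreaRect(p[:,:2].astype(np.float32)); print(np.median(p[:,2]),len(p),r,cv2.boxPoints(r))
# bar: dark, z>0.115
m=(z>.115)&(z<.15); m[:180]=0; m[225:]=0; m[:,:220]=0;m[:,:328]&=True; m[:,328:]=0
p=P[m]; print('bar',len(p),p.min(0),p.max(0),np.median(p,0)); 
r=cv2.minAreaRect(p[:,:2].astype(np.float32)); print(r)
# drawer front rim
m=(z>.045)&(z<.08); m[:210]=0;m[225:]=0;m[:,:275]=0;m[:,325:]=0
p=P[m]; print('rim',len(p),p.min(0),p.max(0)); r=cv2.minAreaRect(p[:,:2].astype(np.float32)); print(r,cv2.boxPoints(r))
```

```text
topR [ 0.647 -0.236  0.068]
lidfr [ 0.72  -0.003  0.1  ]
bar [ 0.547 -0.055  0.141]
bottle [ 0.671 -0.338  0.105]
dish [ 0.396 -0.356  0.021]
patch [ 0.472 -0.315  0.001]
patch2 [ 0.501 -0.158  0.058]
cyl [ 0.472  0.303 -0.   ]
blue [0.88  0.059 0.031]
drawin [ 0.54  -0.209  0.019]
rackO [ 0.864 -0.097  0.03 ]
bench [ 0.459 -0.081  0.004]
bench2 [ 0.427 -0.243  0.003]
0.06585916731929209 2087 ((0.6608619689941406, -0.20456157624721527), (0.17086336016654968, 0.12355124950408936), 3.2220730781555176) [[ 0.572 -0.148]
 [ 0.579 -0.271]
 [ 0.75  -0.261]
 [ 0.743 -0.138]]
0.10050077902229637 2690 ((0.6536622047424316, -0.051250435411930084), (0.17404258251190186, 0.16805806756019592), 3.008467674255371) [[ 0.562  0.028]
 [ 0.571 -0.14 ]
 [ 0.745 -0.131]
 [ 0.736  0.037]]
bar 186 [ 0.541 -0.112  0.115] [ 0.575 -0.002  0.143] [ 0.548 -0.058  0.136]
((0.556473970413208, -0.056462839245796204), (0.03080521523952484, 0.10998040437698364), 3.411285877227783)
rim 179 [ 0.494 -0.271  0.045] [ 0.523 -0.148  0.067]
((0.508666455745697, -0.20974937081336975), (0.028515085577964783, 0.12265795469284058), 0.048957183957099915) [[ 0.494 -0.148]
 [ 0.494 -0.271]
 [ 0.523 -0.271]
 [ 0.523 -0.148]]
```

Run:
```python
import numpy as np
P=np.load('top0.npy'); 
np.set_printoptions(precision=3,suppress=True)
m=(P[...,2]>.06)&(P[...,0]<.62)&(P[...,0]>.15)&(P[...,1]<.5)&(P[...,1]>-.45)
p=P[m]
for y in np.arange(-.45,.5,.05):
    q=p[(p[:,1]>=y)&(p[:,1]<y+.05)]
    if len(q): print(round(y,2),len(q),q.min(0),q.max(0))
# drawer front edge rows per column
z=P[...,2]
for u in range(284,318,4):
    c=P[205:226,u]; print(u,[f"{a[0]:.3f}/{a[2]:.3f}" for a in c[8:17]])
```

```text
-0.45 1794 [ 0.47 -0.45  0.06] [ 0.62  -0.4    0.276]
-0.4 20 [ 0.479 -0.4    0.069] [ 0.618 -0.399  0.228]
-0.3 99 [ 0.501 -0.27   0.061] [ 0.62  -0.251  0.073]
-0.25 254 [ 0.494 -0.249  0.06 ] [ 0.62  -0.201  0.073]
-0.2 262 [ 0.494 -0.199  0.06 ] [ 0.62  -0.151  0.072]
-0.15 297 [ 0.497 -0.149  0.063] [ 0.62  -0.1    0.141]
-0.1 354 [ 0.541 -0.1    0.069] [ 0.62  -0.052  0.143]
-0.05 392 [ 0.541 -0.049  0.06 ] [ 0.619 -0.     0.143]
-0.0 184 [0.562 0.    0.061] [0.62  0.031 0.108]
0.2 192 [0.575 0.208 0.06 ] [0.62  0.25  0.114]
0.25 300 [0.444 0.25  0.06 ] [0.62  0.3   0.119]
0.3 84 [0.444 0.301 0.06 ] [0.618 0.328 0.079]
284 ['0.514/0.002', '0.511/0.005', '0.508/0.003', '0.505/-0.000', '0.501/0.062', '0.498/0.060', '0.494/0.058', '0.492/-0.001', '0.488/-0.003']
288 ['0.514/0.021', '0.511/0.019', '0.508/0.018', '0.504/0.056', '0.501/0.057', '0.497/0.065', '0.494/0.059', '0.492/-0.002', '0.488/-0.003']
292 ['0.514/0.025', '0.511/0.017', '0.507/0.022', '0.504/0.054', '0.501/0.060', '0.498/0.061', '0.494/0.059', '0.492/-0.000', '0.488/0.000']
296 ['0.514/0.025', '0.511/0.018', '0.507/0.056', '0.504/0.057', '0.501/0.053', '0.498/0.058', '0.494/0.061', '0.492/0.003', '0.488/-0.006']
300 ['0.514/0.018', '0.511/0.019', '0.507/0.054', '0.504/0.062', '0.501/0.065', '0.498/0.061', '0.494/0.060', '0.492/0.002', '0.488/-0.000']
304 ['0.514/0.022', '0.511/0.017', '0.507/0.054', '0.504/0.054', '0.501/0.059', '0.498/0.059', '0.494/0.052', '0.492/-0.001', '0.488/-0.000']
308 ['0.514/0.018', '0.511/0.015', '0.507/0.055', '0.504/0.061', '0.501/0.066', '0.498/0.055', '0.495/0.000', '0.492/-0.002', '0.488/0.003']
312 ['0.514/0.021', '0.511/0.021', '0.507/0.058', '0.504/0.063', '0.501/0.058', '0.498/0.062', '0.495/-0.004', '0.492/-0.003', '0.488/0.005']
316 ['0.513/0.045', '0.510/0.056', '0.507/0.063', '0.504/0.065', '0.501/0.063', '0.498/0.040', '0.495/-0.005', '0.492/-0.001', '0.488/-0.003']
```

Call:
send_rows(
  deltas=[
    [[-2.3, 3.8, 0], 0],
    [[-2.3, 3.8, 0], 0],
    [[-2.3, 3.8, 0], 0],
    [[-2.3, 3.8, 0], 0],
    [[-2.3, 3.8, 0], 0],
  ],
  grip=0,
)

```text
time: 0.65
ee_pos: [0.2908, 0.4032, 0.1999]
ee_rot: [0.0, 0.783, 0.621, -0.0]
contact_force: [0.8, 1.0, -1.0]
grip_width: 0.0124
```

Call:
send_rows(
  deltas=[
    [[-2.3, 3.8, 0], 0],
    [[-2.3, 3.8, 0], 0],
    [[-2.3, 3.8, 0], 0],
    [[-2.3, 3.8, 0], 0],
    [[-2.3, 3.8, 0], 0],
  ],
)

```text
time: 1.15
ee_pos: [0.4497, 0.2478, 0.1999]
ee_rot: [0.0, 0.784, 0.621, -0.0]
contact_force: [1.2, 0.6, -0.4]
grip_width: 0.0004
```

Call:
send_rows(
  deltas=[
    [[0, 0, 0], 0.143],
    [[0, 0, 0], 0.143],
    [[0, 0, 0], 0.143],
    [[0, 0, 0], 0.143],
    [[0, 0, 0], 0.143],
  ],
)

```text
time: 1.65
ee_pos: [0.4485, 0.2493, 0.1998]
ee_rot: [0.0, 0.952, 0.305, -0.0]
contact_force: [0.2, 0.0, -0.7]
grip_width: 0.0004
```

Call:
send_rows(
  deltas=[
    [[0, 0, 0], 0.143],
    [[0, 0, 0], 0.143],
    [[0, 0, 0], 0.143],
    [[0, 0, 0], 0.143],
    [[0, 0, 0], 0],
  ],
)

```text
time: 2.15
ee_pos: [0.4484, 0.2495, 0.1997]
ee_rot: [0.0, 1.0, 0.026, -0.0]
contact_force: [-0.4, 0.0, 0.1]
grip_width: 0.0002
```

Run:
```python
from h import *
s=monitor.sense();R=Rq(s['ee_rot']);print(s['time'],s['ee_pos'],R.round(3).tolist(),s['joint_positions'])
d=np.array([.44,-.212,.2])-s['ee_pos']; print(R.T@d*100)
```

```text
2.15 [0.44842    0.24947468 0.19972538] [[0.999, 0.052, -0.0], [0.052, -0.999, -0.001], [-0.0, 0.001, -1.0]] [-0.73326901  0.63470002  0.29585503  1.71342753 -0.23613449  0.82898199
 -0.27973258]
[-3.22192446e+00  4.60425644e+01 -1.76957380e-03]
```

Call:
send_rows(
  deltas=[
    [[-0.3, 4.6, 0], 0],
    [[-0.3, 4.6, 0], 0],
    [[-0.3, 4.6, 0], 0],
    [[-0.3, 4.6, 0], 0],
    [[-0.3, 4.6, 0], 0],
  ],
)

```text
time: 2.65
ee_pos: [0.4457, 0.0172, 0.2]
ee_rot: [0.0, 1.0, 0.03, 0.0]
contact_force: [1.6, -0.4, -0.6]
grip_width: -0.0001
```

Call:
send_rows(
  deltas=[
    [[-0.3, 4.6, 0], 0],
    [[-0.3, 4.6, 0], 0],
    [[-0.3, 4.6, 0], 0],
    [[-0.3, 4.6, 0], 0],
    [[-0.3, 4.6, 0], 0],
  ],
)

```text
time: 3.15
ee_pos: [0.4431, -0.2136, 0.2]
ee_rot: [0.0, 1.0, 0.03, 0.0]
contact_force: [1.5, 0.5, 1.2]
grip_width: -0.0003
```

Call:
send_rows(
  deltas=[
    [[0, 0, 3.4], 0],
    [[0, 0, 3.4], 0],
    [[0, 0, 3.4], 0],
    [[0, 0, 3.4], 0],
    [[0, 0, 3.2], 0],
  ],
)

```text
time: 3.65
ee_pos: [0.4434, -0.2114, 0.0305]
ee_rot: [-0.0, 1.0, 0.029, 0.0]
contact_force: [2.1, 0.4, -0.2]
grip_width: 0.0
```

Run:
```python
from h import *
s=monitor.sense();R=Rq(s['ee_rot']);print(s['time'],s['ee_pos'],R.round(3).tolist(),s['joint_positions'],s['contact_force'])
for n in ['top','side','wrist']: im=cam(n); save(im,n+'1.png')
a=cv2.imread('pics/top1.png')[110:270,190:370]
cv2.imwrite('pics/top1c.png',cv2.resize(a,None,fx=3.7,fy=3.7,interpolation=2))
```

```text
3.65 [ 0.4434427  -0.21141055  0.0305364 ] [[0.998, 0.059, 0.0], [0.059, -0.998, 0.001], [0.0, -0.001, -1.0]] [ 0.33201754  0.88004465  0.08813441  1.95127612 -0.22009309  0.31925304
  0.65649909] [ 2.14830578  0.43901423 -0.21801662]
```

View pics/top1c.png

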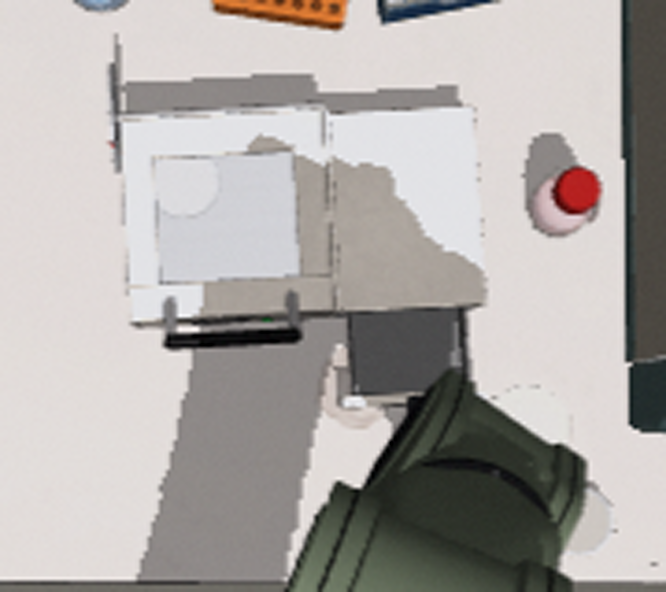

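View pics/wrist1.png

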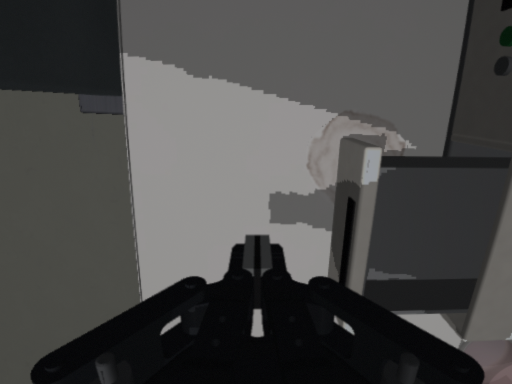

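Call:
send_rows(
  deltas=[
    [[0.8, 0, 0], 0],
    [[0.8, 0, 0], 0],
    [[0.8, 0, 0], 0],
    [[0.8, 0, 0], 0],
    [[0.8, 0, 0], 0],
  ],
)

```text
time: 4.3
ee_pos: [0.4844, -0.2094, 0.0323]
ee_rot: [0.0, 1.0, 0.027, 0.0]
contact_force: [0.5, -0.2, -1.2]
grip_width: 0.0003
```

Call:
send_rows(
  deltas=[
    [[0.8, 0, 0], 0],
    [[0.8, 0, 0], 0],
    [[0.8, 0, 0], 0],
    [[0.8, 0, 0], 0],
    [[0.8, 0, 0], 0],
  ],
)

```text
time: 4.8
ee_pos: [0.524, -0.2073, 0.0319]
ee_rot: [0.0, 1.0, 0.027, -0.0]
contact_force: [-0.2, 0.5, -0.5]
grip_width: -0.0003
```

Run:
```python
from h import *
s=monitor.sense();print(s['contact_force'],s['ee_pos'])
im=cam('wrist'); save(im,'wrist2.png')
```

```text
[-0.20221203  0.45175867 -0.46273563] [ 0.52396415 -0.20729899  0.03190826]
```

View pics/wrist2.png

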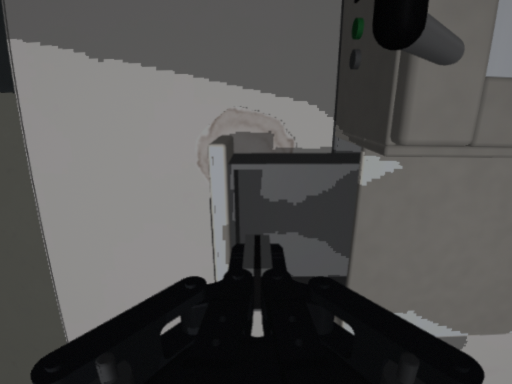

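Run:
```python
from h import *
np.set_printoptions(precision=3,suppress=True)
for n in ['wrist','top','side']:
    im=cam(n); P=cloud(im); save(im,n+'3.png')
    if n=='wrist':
        for v in (170,200,230,260,280): print(v,[(u,P[v,u].round(3).tolist()) for u in (205,215,222,228,240,258,300,340,370)])
    if n=='top':
        for u in range(280,320,6): print(u,[f"{a[0]:.3f}/{a[2]:.3f}" for a in P[198:224,u]])
a=cv2.imread('pics/side3.png')[130:260,170:300]
cv2.imwrite('pics/side3c.png',cv2.resize(a,None,fx=4.5,fy=4.5,interpolation=2))
```

```text
170 [(205, [0.482, -0.177, -0.0]), (215, [0.499, -0.163, 0.061]), (222, [0.502, -0.163, 0.06]), (228, [0.505, -0.164, 0.054]), (240, [0.51, -0.172, 0.019]), (258, [0.522, -0.171, 0.019]), (300, [0.552, -0.169, 0.018]), (340, [0.579, -0.168, 0.019]), (370, [0.58, -0.157, 0.066])]
200 [(205, [0.482, -0.202, -0.002]), (215, [0.499, -0.18, 0.061]), (222, [0.503, -0.179, 0.061]), (228, [0.506, -0.182, 0.054]), (240, [0.511, -0.193, 0.02]), (258, [0.524, -0.193, 0.019]), (300, [0.554, -0.191, 0.02]), (340, [0.582, -0.189, 0.02]), (370, [0.583, -0.173, 0.066])]
230 [(205, [0.482, -0.228, -0.001]), (215, [0.499, -0.198, 0.06]), (222, [0.503, -0.198, 0.06]), (228, [0.506, -0.201, 0.054]), (240, [0.512, -0.217, 0.02]), (258, [0.525, -0.216, 0.019]), (300, [0.556, -0.214, 0.019]), (340, [0.586, -0.213, 0.019]), (370, [0.586, -0.191, 0.065])]
260 [(205, [0.482, -0.257, -0.002]), (215, [0.499, -0.218, 0.061]), (222, [0.503, -0.218, 0.06]), (228, [0.507, -0.218, 0.059]), (240, [0.515, -0.201, 0.087]), (258, [0.524, -0.197, 0.093]), (300, [0.559, -0.24, 0.019]), (340, [0.59, -0.238, 0.019]), (370, 
[... 2380 characters left out ...]
479', '0.524/0.486', '0.521/0.491', '0.519/0.494', '0.517/0.499', '0.514/0.510', '0.512/0.515', '0.510/0.511', '0.508/0.510', '0.506/0.521', '0.504/0.524', '0.502/0.530', '0.499/0.534', '0.497/0.538', '0.495/0.542', '0.493/0.549', '0.491/0.551', '0.489/0.554', '0.487/0.559', '0.485/0.561', '0.483/0.564']
316 ['0.538/0.455', '0.536/0.459', '0.533/0.462', '0.531/0.469', '0.529/0.469', '0.526/0.478', '0.524/0.483', '0.522/0.483', '0.519/0.490', '0.517/0.493', '0.515/0.496', '0.512/0.510', '0.510/0.514', '0.508/0.513', '0.506/0.512', '0.504/0.514', '0.502/0.519', '0.500/0.523', '0.497/0.531', '0.495/0.533', '0.493/0.538', '0.491/0.545', '0.489/0.547', '0.487/0.553', '0.485/0.557', '0.483/0.562']
```

View pics/side3c.png

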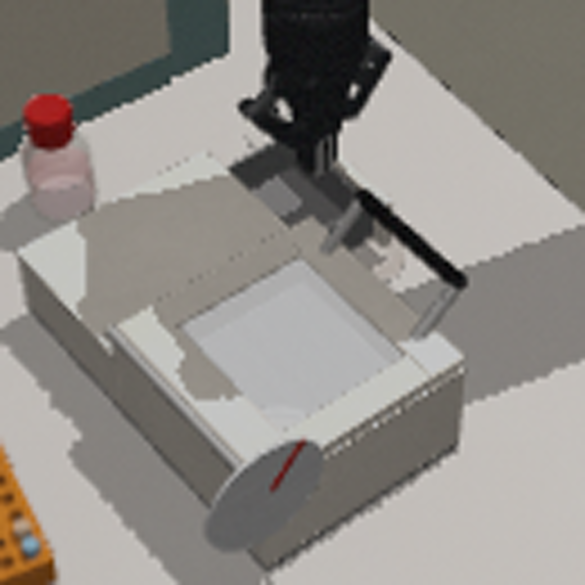

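Run:
```python
from h import *
np.set_printoptions(precision=3,suppress=True)
s=monitor.sense();print(s['ee_pos'],s['contact_force'],s['joint_torque'])
im=cam('wrist'); P=cloud(im); print(im['mount'])
Wi=np.linalg.inv(im['W'])
K=np.array([[im['fx'],0,im['cx']],[0,im['fy'],im['cy']],[0,0,1.]]);D=np.array([im['k1'],0,0,0.])
def proj(X):
    c=Wi[:3,:3]@X+Wi[:3,3]; return cv2.projectPoints(c[None],np.zeros(3),np.zeros(3),K,D)[0].ravel()
for z in (0,.02,.05): print('tcp+z',proj(np.array(s['ee_pos'])+[0,0,z]))
for v in range(226,300,6): print(v,P[v,258],P[v,248],P[v,268])
im2=cam('side'); 
Wi=np.linalg.inv(im2['W']);K=np.array([[im2['fx'],0,im2['cx']],[0,im2['fy'],im2['cy']],[0,0,1.]]);D=np.array([im2['k1'],0,0,0.])
print('side tcp',proj(np.array(s['ee_pos'])), 'crop', (proj(np.array(s['ee_pos']))-[170,130])*4.5)
Ps=cloud(im2)
q=[(proj(np.array([x,y,.061]))) for x,y in ((.499,-.16),(.499,-.25),(.53,-.16),(.53,-.25))]; print('rim hyp',[((a-[170,130])*4.5).round(0).tolist() for a in q])
a=cv2.cvtColor(im2['color'],cv2.COLOR_RGB2BGR)[150:200,210:270]; cv2.imwrite('pics/s4.png',cv2.resize(a,None,fx=11,fy=11,interpolation=cv2.INTER_NEAREST))
```

```text
[ 0.523 -0.207  0.032] [-0.741  0.172  0.941] [ -0.715 -93.724   5.242 -14.878  -0.013   0.085  -0.047]
[[ 1.     0.001  0.    -0.001]
 [-0.001  0.952  0.307 -0.078]
 [ 0.    -0.307  0.952 -0.173]
 [ 0.     0.     0.     1.   ]]
tcp+z [258.958 225.932]
tcp+z [259.165 239.348]
tcp+z [259.578 266.138]
226 [ 0.523 -0.213  0.019] [ 0.516 -0.213  0.02 ] [ 0.53  -0.212  0.02 ]
232 [ 0.523 -0.218  0.02 ] [ 0.516 -0.218  0.02 ] [ 0.531 -0.218  0.018]
238 [ 0.522 -0.196  0.072] [ 0.516 -0.197  0.072] [ 0.527 -0.197  0.071]
244 [ 0.522 -0.197  0.078] [ 0.517 -0.197  0.078] [ 0.527 -0.197  0.077]
250 [ 0.522 -0.197  0.084] [ 0.517 -0.197  0.085] [ 0.527 -0.196  0.085]
256 [ 0.522 -0.197  0.09 ] [ 0.517 -0.197  0.091] [ 0.526 -0.197  0.09 ]
262 [ 0.522 -0.197  0.095] [ 0.517 -0.197  0.095] [ 0.526 -0.197  0.095]
268 [ 0.522 -0.196  0.101] [ 0.517 -0.197  0.1  ] [ 0.526 -0.196  0.101]
274 [ 0.522 -0.2    0.1  ] [ 0.517 -0.196  0.106] [ 0.526 -0.196  0.106]
280 [ 0.522 -0.203  0.101] [ 0.518 -0.196  0.111] [ 0.526 -0.195  0.111]
286 [ 0.522 -0.206  0.1  ] [ 0.518 -0.196  0.114] [ 0.526 -0.196  0.114]
292 [ 0.522 -0.209  0.1  ] [ 0.518 -0.196  0.118] [ 0.525 -0.195  0.118]
298 [ 0.523 -0.212  0.101] [ 0.518 -0.196  0.122] [ 0.525 -0.196  0.121]
side tcp [239.922 173.329] crop [314.65 194.98]
rim hyp [[377.0, 191.0], [309.0, 124.0], [343.0, 208.0], [275.0, 139.0]]
```

View pics/s4.png

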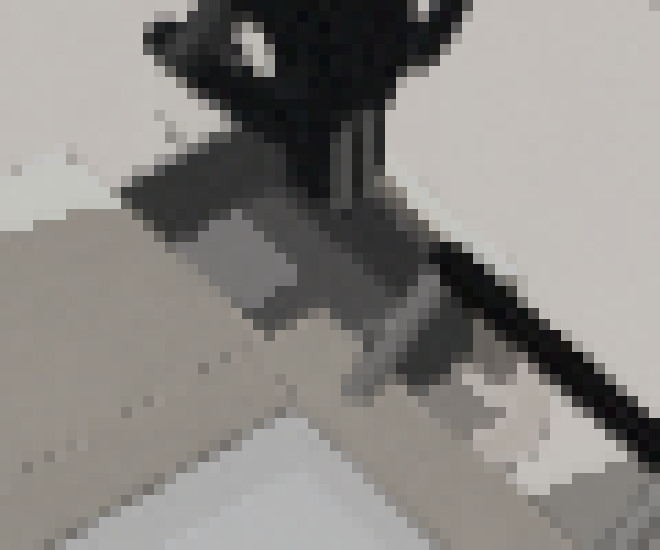

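Run:
```python
from h import *
np.set_printoptions(precision=3,suppress=True)
im2=cam('side'); Ps=cloud(im2)
Wi=np.linalg.inv(im2['W']);K=np.array([[im2['fx'],0,im2['cx']],[0,im2['fy'],im2['cy']],[0,0,1.]]);D=np.array([im2['k1'],0,0,0.])
def proj(X):
    c=Wi[:3,:3]@X+Wi[:3,3]; return cv2.projectPoints(c[None],np.zeros(3),np.zeros(3),K,D)[0].ravel()
for v in range(158,176): print(v,[(u,Ps[v,u].round(3).tolist()) for u in (238,240,242,244)])
for z in (.032,.05,.07): print(z,proj(np.array([.523,-.207,z])))
im=cam('wrist');P=cloud(im)
for v in range(232,240): print(v,P[v,252],P[v,258],P[v,264],im['color'][v,258])
cv2.imwrite('pics/w4.png',cv2.resize(cv2.cvtColor(im['color'],cv2.COLOR_RGB2BGR)[200:300,200:320],None,fx=6,fy=6,interpolation=cv2.INTER_NEAREST))
```

```text
158 [(238, [0.539, -0.195, 0.123]), (240, [0.53, -0.196, 0.117]), (242, [0.519, -0.2, 0.108]), (244, [0.515, -0.194, 0.11])]
159 [(238, [0.537, -0.197, 0.115]), (240, [0.529, -0.197, 0.111]), (242, [0.519, -0.2, 0.103]), (244, [0.515, -0.195, 0.105])]
160 [(238, [0.535, -0.2, 0.107]), (240, [0.53, -0.195, 0.109]), (242, [0.522, -0.196, 0.103]), (244, [0.514, -0.196, 0.099])]
161 [(238, [0.536, -0.199, 0.104]), (240, [0.532, -0.193, 0.106]), (242, [0.521, -0.197, 0.098]), (244, [0.511, -0.2, 0.09])]
162 [(238, [0.536, -0.199, 0.1]), (240, [0.529, -0.197, 0.098]), (242, [0.521, -0.197, 0.093]), (244, [0.511, -0.2, 0.085])]
163 [(238, [0.533, -0.203, 0.09]), (240, [0.528, -0.198, 0.091]), (242, [0.522, -0.196, 0.09]), (244, [0.51, -0.201, 0.079])]
164 [(238, [0.538, -0.196, 0.094]), (240, [0.53, -0.197, 0.089]), (242, [0.522, -0.196, 0.085]), (244, [0.513, -0.197, 0.079])]
165 [(238, [0.537, -0.197, 0.088]), (240, [0.528, -0.199, 0.081]), (242, [0.523, -0.195, 0.081]), (244, [0.512, -0.198, 0.074])]
166 [(238, [0.536, -0.199, 0.082]), (240, [0.531, -0.195, 0.081]), (242, [0.522, -0.196,
[... 1215 characters left out ...]
[239.974 169.646]
0.07 [239.927 165.464]
232 [ 0.519 -0.218  0.019] [ 0.523 -0.218  0.019] [ 0.527 -0.217  0.021] [49 50 51]
233 [ 0.519 -0.219  0.019] [ 0.523 -0.219  0.019] [ 0.528 -0.219  0.019] [49 49 50]
234 [ 0.518 -0.197  0.067] [ 0.522 -0.196  0.067] [ 0.525 -0.197  0.066] [38 38 39]
235 [ 0.518 -0.197  0.068] [ 0.522 -0.197  0.067] [ 0.525 -0.196  0.068] [19 19 20]
236 [ 0.518 -0.197  0.069] [ 0.522 -0.197  0.069] [ 0.525 -0.196  0.069] [6 5 6]
237 [ 0.518 -0.197  0.07 ] [ 0.522 -0.197  0.07 ] [ 0.525 -0.197  0.07 ] [5 5 5]
238 [ 0.518 -0.197  0.071] [ 0.522 -0.196  0.072] [ 0.525 -0.196  0.072] [5 6 6]
239 [ 0.518 -0.197  0.072] [ 0.522 -0.196  0.074] [ 0.525 -0.196  0.073] [6 5 6]
```

View pics/w4.png

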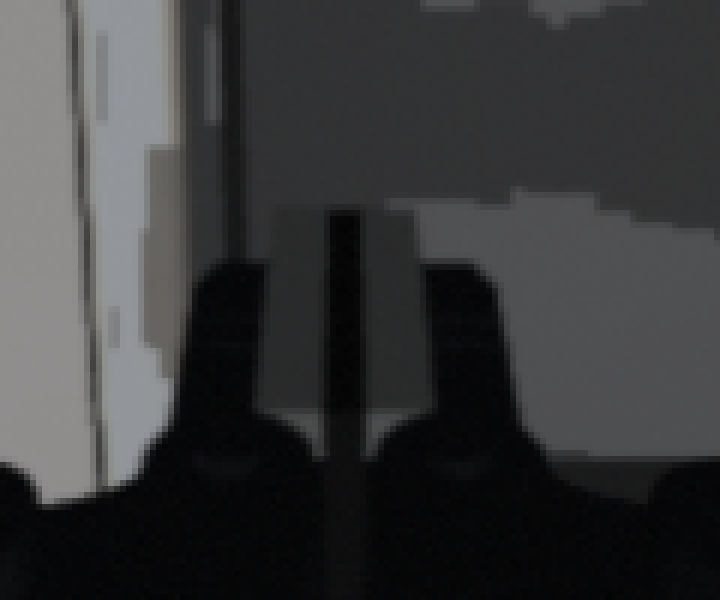

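Call:
send_rows(
  deltas=[
    [[0, 0, -1.5], 0],
    [[0, 0, -1.5], 0],
    [[-2.4, 0, 0], 0],
    [[-2.4, 0, 0], 0],
    [[-2.4, 0, 0], 0],
  ],
)

```text
time: 5.7
ee_pos: [0.4504, -0.2112, 0.0621]
ee_rot: [0.0, 1.0, 0.027, 0.0]
contact_force: [0.1, -0.7, 0.0]
grip_width: 0.0002
```

Call:
send_rows(
  deltas=[
    [[0, 0, 0], 0],
    [[0, 0, 1.5], 0],
    [[0, 0, 1.5], 0],
    [[0, 0, 1.5], 0],
    [[0, 0, 1], 0],
  ],
)

```text
time: 6.2
ee_pos: [0.4516, -0.2111, 0.0061]
ee_rot: [-0.0, 1.0, 0.027, -0.0]
contact_force: [-0.1, -0.2, -1.0]
grip_width: 0.0001
```

```bash
cat > tip.py <<'E'
from h import *
def tip():
    np.set_printoptions(precision=3,suppress=True)
    s=monitor.sense();print(s['time'],s['ee_pos'],s['contact_force'])
    im=cam('wrist');P=cloud(im)
    for v in range(222,242,2): print(v,P[v,252],P[v,264])
    return s,im,P
E
python3 - <<'E'
from tip import *
tip()
E
```

```text
6.2 [ 0.452 -0.211  0.006] [-0.147 -0.156 -0.953]
222 [ 0.447 -0.211 -0.001] [ 0.455 -0.211 -0.001]
224 [ 0.447 -0.213 -0.001] [ 0.455 -0.213 -0.002]
226 [ 0.447 -0.215 -0.001] [ 0.455 -0.214 -0.001]
228 [ 0.447 -0.216 -0.001] [ 0.456 -0.217 -0.003]
230 [ 0.447 -0.218 -0.002] [ 0.456 -0.218 -0.002]
232 [ 0.447 -0.219 -0.001] [ 0.456 -0.219 -0.001]
234 [ 0.447 -0.201  0.04 ] [ 0.454 -0.2    0.04 ]
236 [ 0.447 -0.201  0.043] [ 0.453 -0.2    0.043]
238 [ 0.447 -0.201  0.046] [ 0.453 -0.2    0.047]
240 [ 0.447 -0.201  0.048] [ 0.453 -0.2    0.049]
```

Call:
send_rows(
  deltas=[
    [[0, 0, 1], 0],
    [[0.6, 0, 0], 0],
    [[0.6, 0, 0], 0],
    [[0.6, 0, 0], 0],
    [[0.6, 0, 0], 0],
  ],
)

```text
time: 6.75
ee_pos: [0.4763, -0.2099, -0.0027]
ee_rot: [0.0, 1.0, 0.027, 0.0]
contact_force: [-0.5, 0.5, 0.5]
grip_width: 0.0001
```

Call:
send_rows(
  deltas=[
    [[0.8, 0, 0], 0],
    [[0.8, 0, 0], 0],
    [[0.8, 0, 0], 0],
    [[0.8, 0, 0], 0],
    [[0.8, 0, 0], 0],
  ],
)

```text
time: 7.25
ee_pos: [0.516, -0.2076, -0.0031]
ee_rot: [0.0, 1.0, 0.027, -0.0]
contact_force: [-2.1, 0.6, 1.3]
grip_width: 0.0004
```

Run:
```python
from tip import *
s,im,P=tip(); save(im,'wrist5.png')
```

```text
7.25 [ 0.516 -0.208 -0.003] [-2.127  0.596  1.303]
222 [ 0.511 -0.203  0.001] [ 0.519 -0.203  0.001]
224 [ 0.511 -0.206 -0.001] [ 0.519 -0.205 -0.001]
226 [ 0.511 -0.207 -0.   ] [ 0.519 -0.206 -0.   ]
228 [ 0.511 -0.208 -0.   ] [ 0.519 -0.208 -0.001]
230 [ 0.511 -0.21  -0.001] [ 0.52  -0.21  -0.002]
232 [ 0.511 -0.212 -0.001] [ 0.52  -0.212 -0.002]
234 [ 0.511 -0.197  0.031] [ 0.518 -0.197  0.031]
236 [ 0.511 -0.197  0.034] [ 0.518 -0.197  0.034]
238 [ 0.511 -0.197  0.037] [ 0.518 -0.197  0.037]
240 [ 0.511 -0.197  0.039] [ 0.518 -0.197  0.039]
```

View pics/wrist5.png

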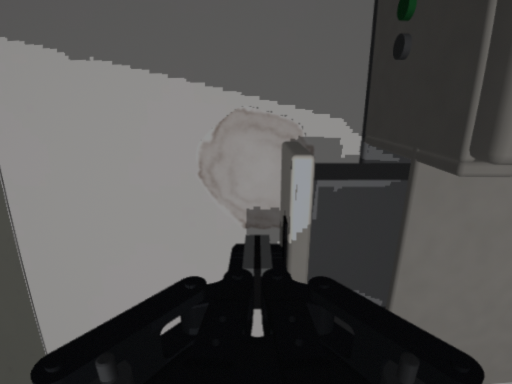

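Call:
send_rows(
  deltas=[
    [[0.5, 0, 0], 0],
    [[0.5, 0, 0], 0],
    [[0.5, 0, 0], 0],
    [[0.5, 0, 0], 0],
    [[0.4, 0, 0], 0],
  ],
)

```text
time: 7.8
ee_pos: [0.5396, -0.2064, -0.0031]
ee_rot: [0.0, 1.0, 0.027, -0.0]
contact_force: [-1.3, 1.8, -0.3]
grip_width: -0.0001
```

Call:
send_rows(
  deltas=[
    [[0.2, 0, 0], 0],
    [[0.2, 0, 0], 0],
    [[0.2, 0, 0], 0],
    [[0.2, 0, 0], 0],
    [[0.2, 0, 0], 0],
  ],
)

```text
time: 8.3
ee_pos: [0.5488, -0.2059, -0.0031]
ee_rot: [-0.0, 1.0, 0.027, -0.001]
contact_force: [-2.9, 0.7, -1.6]
grip_width: -0.0001
```

Call:
send_rows(
  deltas=[
    [[0.2, 0, 0], 0],
    [[0.2, 0, 0], 0],
    [[0.2, 0, 0], 0],
    [[0.0, 0, 0], 0],
    [[0.0, 0, 0], 0],
  ],
)

```text
time: 8.8
ee_pos: [0.5544, -0.2058, -0.003]
ee_rot: [0.0, 1.0, 0.027, -0.001]
contact_force: [-8.1, -0.4, 4.2]
grip_width: -0.0001
```

Call:
send_rows(
  deltas=[
    [[0.1, 0, 0], 0],
    [[0.1, 0, 0], 0],
    [[0.1, 0, 0], 0],
    [[0.0, 0, 0], 0],
    [[0.0, 0, 0], 0],
  ],
)

```text
time: 9.3
ee_pos: [0.5545, -0.2058, -0.0031]
ee_rot: [-0.001, 1.0, 0.026, -0.004]
contact_force: [-27.2, 0.3, 16.5]
grip_width: -0.0001
```

Call:
send_rows(
  deltas=[
    [[-0.4, 0, 0], 0],
    [[-0.6, 0, 0], 0],
    [[-1, 0, 0], 0],
    [[-2, 0, 0], 0],
    [[-2, 0, 0], 0],
  ],
)

```text
time: 9.8
ee_pos: [0.498, -0.2087, -0.003]
ee_rot: [0.0, 1.0, 0.027, 0.0]
contact_force: [1.0, -0.7, -0.4]
grip_width: 0.0003
```

Run:
```python
from tip import *
s,im,P=tip(); save(im,'wrist6.png')
np.set_printoptions(precision=3,suppress=True)
for v in (170,190,210): print(v,[(u,P[v,u].round(3).tolist()) for u in range(320,480,8)])
im=cam('top'); save(im,'top6.png')
```

```text
9.8 [ 0.498 -0.209 -0.003] [ 0.955 -0.743 -0.383]
222 [ 0.493 -0.205 -0.001] [ 0.501 -0.204 -0.   ]
224 [ 0.493 -0.206  0.   ] [ 0.501 -0.206 -0.   ]
226 [ 0.493 -0.208 -0.001] [ 0.501 -0.208 -0.001]
228 [ 0.493 -0.21  -0.001] [ 0.501 -0.209 -0.001]
230 [ 0.493 -0.212 -0.002] [ 0.502 -0.211 -0.001]
232 [ 0.493 -0.212 -0.   ] [ 0.502 -0.213 -0.002]
234 [ 0.493 -0.198  0.032] [ 0.5   -0.199  0.03 ]
236 [ 0.493 -0.198  0.034] [ 0.5   -0.198  0.034]
238 [ 0.493 -0.199  0.036] [ 0.5   -0.197  0.038]
240 [ 0.493 -0.198  0.038] [ 0.5   -0.198  0.039]
170 [(320, [0.534, -0.167, 0.0]), (328, [0.539, -0.166, 0.0]), (336, [0.544, -0.166, 0.001]), (344, [0.549, -0.166, 0.001]), (352, [0.555, -0.166, -0.0]), (360, [0.561, -0.166, -0.002]), (368, [0.566, -0.166, -0.003]), (376, [0.57, -0.165, 0.0]), (384, [0.564, -0.16, 0.023]), (392, [0.564, -0.158, 0.031]), (400, [0.564, -0.156, 0.039]), (408, [0.564, -0.154, 0.047]), (416, [0.564, -0.153, 0.053]), (424, [0.564, -0.152, 0.058]), (432, [0.566, -0.151, 0.06]), (440, [0.569, -0.151, 0.061]), (448, [0.591, -0.155, 0.036]), (456, [0.574, -0.15, 0.064
[... 607 characters left out ...]
158, 0.066]), (464, [0.579, -0.158, 0.065]), (472, [0.583, -0.158, 0.064])]
210 [(320, [0.537, -0.194, 0.0]), (328, [0.543, -0.194, -0.001]), (336, [0.549, -0.193, -0.001]), (344, [0.554, -0.193, -0.002]), (352, [0.559, -0.193, -0.001]), (360, [0.565, -0.193, -0.001]), (368, [0.57, -0.193, -0.002]), (376, [0.566, -0.185, 0.019]), (384, [0.565, -0.181, 0.029]), (392, [0.565, -0.177, 0.038]), (400, [0.566, -0.175, 0.044]), (408, [0.565, -0.172, 0.052]), (416, [0.565, -0.17, 0.058]), (424, [0.567, -0.169, 0.06]), (432, [0.571, -0.169, 0.061]), (440, [0.604, -0.182, 0.02]), (448, [0.575, -0.167, 0.064]), (456, [0.577, -0.166, 0.066]), (464, [0.581, -0.166, 0.065]), (472, [0.585, -0.166, 0.065])]
```

View pics/wrist6.png

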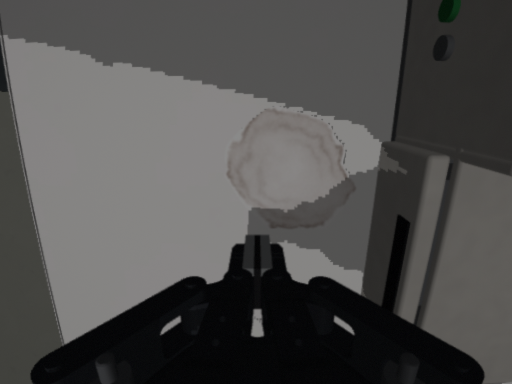

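Call:
send_rows(
  deltas=[
    [[-1, 0, -3], 0],
    [[0, 0, -4.3], 0],
    [[0, 0, -4.3], 0],
    [[0, 0, -4.3], 0],
    [[0, 0, -4.3], 0],
  ],
)

```text
time: 10.4
ee_pos: [0.4887, -0.2091, 0.2011]
ee_rot: [0.0, 1.0, 0.027, 0.001]
contact_force: [-0.2, -0.6, 0.6]
grip_width: 0.0001
```

Call:
send_rows(
  deltas=[
    [[1.3, -3, 0], 0],
    [[1.3, -3, 0], 0],
    [[1.3, -3, 0], 0],
    [[1.4, -3, 0], 0],
    [[1.4, -2.7, 0], 0],
  ],
  grip=8.5,
)

```text
time: 10.9
ee_pos: [0.5482, -0.0569, 0.1992]
ee_rot: [-0.0, 1.0, 0.027, 0.001]
contact_force: [-0.0, 0.0, -0.5]
grip_width: 0.0721
```

Call:
send_rows(
  deltas=[
    [[0, 0, 0], 0],
    [[0, 0, 0], 0],
    [[0, 0, 0], 0],
    [[0, 0, 0], 0],
    [[0, 0, 0], 0],
  ],
)

```text
time: 11.4
ee_pos: [0.5473, -0.0594, 0.199]
ee_rot: [0.0, 1.0, 0.027, 0.0]
contact_force: [0.0, -0.4, 0.2]
grip_width: 0.0852
```

Run:
```python
from tip import *
s=monitor.sense(); print(s['time'],s['ee_pos'],s['ee_rot'],s['grip_width'])
im=cam('wrist'); P=cloud(im); save(im,'wrist7.png')
m=(P[...,2]>.124)&(P[...,2]<.145)&(im['color'].max(-1)<60)
m=m&(P[...,0]>.5)&(P[...,0]<.6)
p=P[m]; print(len(p),p.min(0),p.max(0)); print(cv2.minAreaRect(p[:,:2].astype(np.float32)))
for v in (245,250,255,260,265): print(v,[(u,P[v,u].round(3).tolist()) for u in (140,150,160,170,180,330,340,350,360,370)])
```

```text
11.4 [ 0.5472776  -0.05940274  0.1990469 ] [9.34324820e-05 9.99648322e-01 2.65181717e-02 9.82541203e-05] 0.08522328827172017
1513 [ 0.53960568 -0.11227638  0.12402641] [ 0.5621891  -0.00220317  0.13891872]
((0.553299069404602, -0.057012539356946945), (0.02117779664695263, 0.11037316173315048), 3.461859941482544)
245 [(140, [0.374, -0.192, -0.001]), (150, [0.39, -0.191, -0.002]), (160, [0.405, -0.19, -0.002]), (170, [0.421, -0.189, -0.001]), (180, [0.436, -0.188, -0.001]), (330, [0.63, -0.122, 0.101]), (340, [0.641, -0.121, 0.102]), (350, [0.652, -0.122, 0.101]), (360, [0.663, -0.12, 0.102]), (370, [0.675, -0.12, 0.101])]
250 [(140, [0.373, -0.201, -0.003]), (150, [0.389, -0.2, -0.002]), (160, [0.498, -0.051, 0.252]), (170, [0.502, -0.052, 0.251]), (180, [0.435, -0.197, -0.002]), (330, [0.631, -0.129, 0.1]), (340, [0.588, -0.049, 0.247]), (350, [0.591, -0.046, 0.252]), (360, [0.664, -0.127, 0.102]), (370, [0.676, -0.126, 0.102])]
255 [(140, [0.373, -0.209, -0.001]), (150, [0.388, -0.209, -0.002]), (160, [0.499, -0.052, 0.256]), (170, [0.503, -0.053, 0.254]), (180, [0.435, -0.205, -0.001]), (330, [0.632, -0.135, 0.101]), (340, [0.588, -0.051, 0.249]), (350, [0.59, -0.047, 0.256]), (360, [0.598, -0.05, 0.25]), (370, [0.677, -0.132, 0.102])]
260 [(140, [0.372, -0.219, -0.002]), (150, [0.493, -0.056, 0.254]), (160, [0.501, -0.051, 0.262]), (170, [0.503, -0.055, 0.255]), (180, [0.435, -0.215, -0.002]), (330, [0.645, -0.163, 0.065]), (340, [0.588, -0.054, 0.249]), (350, [0.588, -0.046, 0.262]), (360, [0.593, -0.047, 0.26]), (370, [0.601, -0.05, 0.255])]
265 [(140, [0.49, -0.056, 0.258]), (150, [0.497, -0.052, 0.265]), (160, [0.502, -0.052, 0.265]), (170, [0.503, -0.058, 0.255]), (180, [0.435, -0.223, -0.001]), (330, [0.646, -0.169, 0.065]), (340, [0.588, -0.056, 0.25]), (350, [0.588, -0.048, 0.263]), (360, [0.592, -0.046, 0.265]), (370, [0.599, -0.05, 0.259])]
```

View pics/wrist7.png

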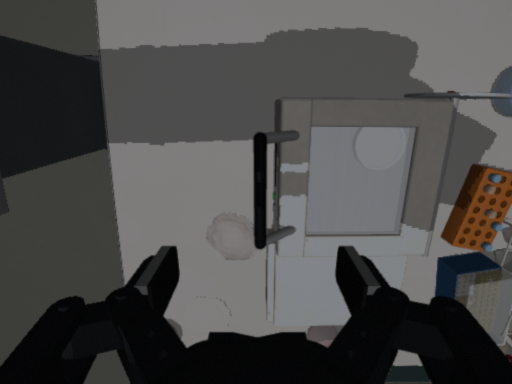

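Call:
send_rows(
  deltas=[
    [[0, 0, 3], 0],
    [[0, 0, 3], 0],
    [[0, 0, 3], 0],
    [[0, 0, 2], 0],
    [[0, 0, 1], 0],
  ],
)

```text
time: 11.95
ee_pos: [0.5467, -0.059, 0.0774]
ee_rot: [-0.0, 1.0, 0.027, -0.001]
contact_force: [0.8, 0.7, 0.8]
grip_width: 0.0853
```

Run:
```python
from tip import *
s=monitor.sense(); print(s['time'],s['ee_pos'],s['contact_force'],s['grip_width'])
im=cam('wrist'); P=cloud(im); save(im,'wrist8.png')
for v in (200,210,220,236): print(v,[(u,P[v,u].round(3).tolist()) for u in range(240,280,4)])
```

```text
11.95 [ 0.54671367 -0.05896667  0.07743653] [0.83504354 0.72711824 0.79023521] 0.08531412641873946
200 [(240, [0.529, -0.068, -0.002]), (244, [0.533, -0.068, -0.002]), (248, [0.537, -0.068, -0.001]), (252, [0.541, -0.021, 0.133]), (256, [0.543, -0.02, 0.135]), (260, [0.545, -0.02, 0.137]), (264, [0.546, -0.02, 0.137]), (268, [0.548, -0.02, 0.136]), (272, [0.55, -0.02, 0.136]), (276, [0.564, -0.066, -0.001])]
210 [(240, [0.53, -0.079, -0.001]), (244, [0.534, -0.079, -0.002]), (248, [0.537, -0.078, -0.001]), (252, [0.541, -0.025, 0.136]), (256, [0.543, -0.025, 0.137]), (260, [0.545, -0.024, 0.138]), (264, [0.547, -0.024, 0.137]), (268, [0.548, -0.024, 0.137]), (272, [0.55, -0.024, 0.137]), (276, [0.565, -0.077, -0.001])]
220 [(240, [0.53, -0.089, -0.001]), (244, [0.534, -0.089, -0.001]), (248, [0.538, -0.088, -0.001]), (252, [0.542, -0.03, 0.135]), (256, [0.543, -0.029, 0.137]), (260, [0.545, -0.029, 0.138]), (264, [0.547, -0.029, 0.138]), (268, [0.549, -0.029, 0.136]), (272, [0.551, -0.029, 0.137]), (276, [0.566, -0.087, -0.001])]
236 [(240, [0.531, -0.106, -0.001]), (244, [0.535, -0.107, -0.002]), (248, [0.539, -0.106, -0.001]), (252, [0.542, -0.038, 0.135]), (256, [0.544, -0.037, 0.137]), (260, [0.546, -0.037, 0.136]), (264, [0.547, -0.037, 0.137]), (268, [0.549, -0.036, 0.138]), (272, [0.551, -0.038, 0.135]), (276, [0.567, -0.104, -0.001])]
```

View pics/wrist8.png

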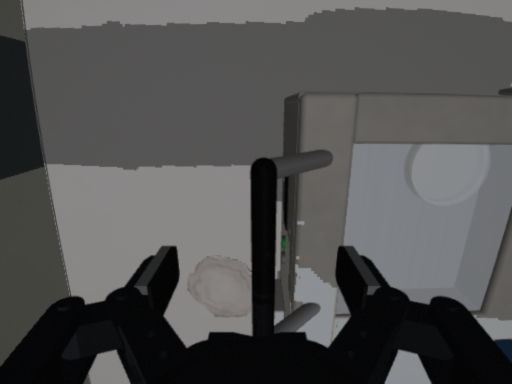

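Call:
send_rows(
  deltas=[
    [[0.1, 0, 0], 0],
    [[0, 0, 0], 0],
    [[0, 0, 0], 0],
    [[0, 0, 0], 0],
    [[0, 0, 0], 0],
  ],
  grip=0,
)

```text
time: 12.5
ee_pos: [0.5492, -0.0587, 0.0794]
ee_rot: [0.0, 1.0, 0.027, 0.001]
contact_force: [39.7, 2.3, -1.1]
grip_width: 0.0124
```

Call:
send_rows(
  deltas=[
    [[0, 0, 0], 0],
    [[0, 0, 0], 0],
    [[0, 0, 0], 0],
    [[0, 0, 0], 0],
    [[0, 0, 0], 0],
  ],
)

```text
time: 13.0
ee_pos: [0.55, -0.0587, 0.0795]
ee_rot: [0.0, 1.0, 0.027, 0.002]
contact_force: [7.7, 0.2, 1.9]
grip_width: 0.0102
```

Run:
```python
from tip import *
s=monitor.sense(); print(s['time'],s['ee_pos'],s['contact_force'],s['grip_width'])
im=cam('wrist'); P=cloud(im); save(im,'wrist9.png')
for v in (225,235,245): print(v,[(u,P[v,u].round(3).tolist()) for u in range(236,284,4)])
# arc increments from this point (tool x fwd, z): theta steps
r0=np.array([-.190,.036])
th=np.radians(np.linspace(0,50,26))
x=r0[0]*np.cos(th)+r0[1]*np.sin(th); z=-r0[0]*np.sin(th)+r0[1]*np.cos(th)
d=np.diff(np.c_[x,z],axis=0)*100
print(np.c_[np.degrees(th[1:]),d[:,0],-d[:,1], (x[1:]-x[0])*100,(z[1:]-z[0])*100])
```

```text
13.0 [ 0.5499628  -0.05865609  0.07954706] [7.74377979 0.15600265 1.86954487] 0.01017897560536399
225 [(236, [0.53, -0.095, -0.001]), (240, [0.534, -0.095, -0.001]), (244, [0.541, -0.035, 0.133]), (248, [0.543, -0.033, 0.136]), (252, [0.545, -0.033, 0.137]), (256, [0.546, -0.032, 0.137]), (260, [0.548, -0.032, 0.137]), (264, [0.55, -0.033, 0.136]), (268, [0.552, -0.033, 0.135]), (272, [0.566, -0.094, -0.002]), (276, [0.57, -0.093, -0.002]), (280, [0.567, -0.069, 0.053])]
235 [(236, [0.536, -0.048, 0.116]), (240, [0.539, -0.049, 0.115]), (244, [0.541, -0.048, 0.115]), (248, [0.543, -0.038, 0.137]), (252, [0.545, -0.038, 0.137]), (256, [0.547, -0.037, 0.137]), (260, [0.549, -0.037, 0.137]), (264, [0.551, -0.038, 0.136]), (268, [0.553, -0.039, 0.134]), (272, [0.556, -0.047, 0.116]), (276, [0.558, -0.047, 0.116]), (280, [0.569, -0.081, 0.046])]
245 [(236, [0.537, -0.048, 0.127]), (240, [0.539, -0.048, 0.127]), (244, [0.541, -0.048, 0.127]), (248, [0.543, -0.043, 0.137]), (252, [0.545, -0.043, 0.136]), (256, [0.547, -0.042, 0.138]), (260, [0.549, -0.042, 0.137]), (264, [0.551, -0.043, 0.1
[... 1005 characters left out ...]
57103]
 [30.          0.43142397 -0.51912043  4.34551733  9.01769145]
 [32.          0.4492782  -0.50374771  4.79479552  9.52143917]
 [34.          0.46658505 -0.48776126  5.26138057 10.00920043]
 [36.          0.48332344 -0.47118055  5.74470402 10.48038097]
 [38.          0.49947298 -0.45402577  6.24417699 10.93440674]
 [40.          0.51501398 -0.43631784  6.75919098 11.37072458]
 [42.          0.52992752 -0.41807831  7.2891185  11.78880289]
 [44.          0.54419543 -0.39932943  7.83331393 12.18813232]
 [46.          0.55780032 -0.38009402  8.39111424 12.56822634]
 [48.          0.57072561 -0.36039553  8.96183985 12.92862187]
 [50.          0.58295556 -0.34025795  9.54479541 13.26887981]]
```

View pics/wrist9.png

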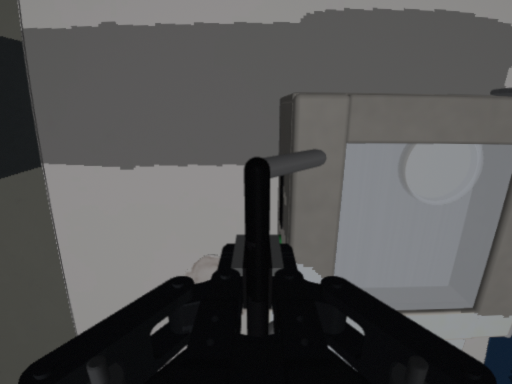

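Call:
send_rows(
  deltas=[
    [[0.14, 0, -0.66], 0],
    [[0.16, 0, -0.66], 0],
    [[0.18, 0, -0.65], 0],
    [[0.2, 0, -0.64], 0],
    [[0.23, 0, -0.64], 0],
  ],
)

```text
time: 13.55
ee_pos: [0.5586, -0.0582, 0.1118]
ee_rot: [0.0, 1.0, 0.027, 0.001]
contact_force: [10.2, 0.1, -9.2]
grip_width: 0.0103
```

Run:
```python
from tip import *
s=monitor.sense(); print(s['time'],s['ee_pos'],s['contact_force'],s['grip_width'])
im=cam('side'); save(im,'side10.png')
a=cv2.imread('pics/side10.png')[130:260,170:300]
cv2.imwrite('pics/side10c.png',cv2.resize(a,None,fx=4.5,fy=4.5,interpolation=2))
```

```text
13.55 [ 0.55861058 -0.05818532  0.11181889] [10.1881999   0.13436916 -9.23647031] 0.010301580044654729
```

View pics/side10c.png

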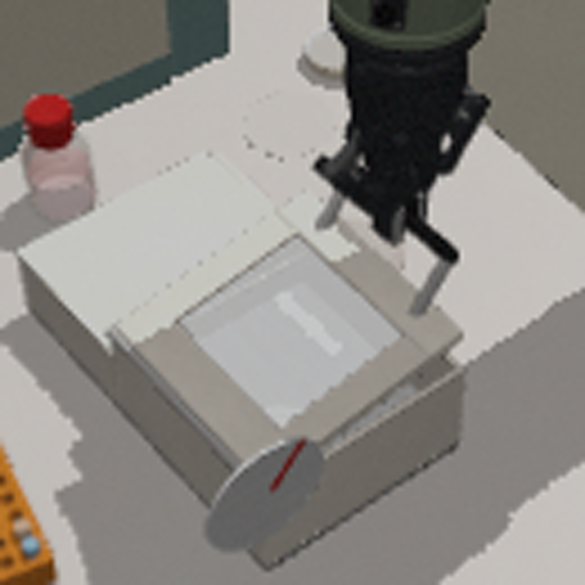

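Call:
send_rows(
  deltas=[
    [[0.28, 0, -0.63], 0],
    [[0.3, 0, -0.62], 0],
    [[0.33, 0, -0.61], 0],
    [[0.35, 0, -0.6], 0],
    [[0.34, 0, -0.59], 0],
  ],
)

```text
time: 14.1
ee_pos: [0.5724, -0.0574, 0.1422]
ee_rot: [-0.0, 1.0, 0.027, -0.001]
contact_force: [-6.2, 0.4, -0.3]
grip_width: 0.0097
```

Call:
send_rows(
  deltas=[
    [[0.36, 0, -0.57], 0],
    [[0.38, 0, -0.56], 0],
    [[0.39, 0, -0.55], 0],
    [[0.41, 0, -0.53], 0],
    [[0.43, 0, -0.52], 0],
  ],
)

```text
time: 14.6
ee_pos: [0.5908, -0.0563, 0.1697]
ee_rot: [-0.0, 1.0, 0.027, -0.003]
contact_force: [-17.9, 1.4, 10.8]
grip_width: 0.0096
```

Call:
send_rows(
  deltas=[
    [[0.45, 0, -0.5], 0],
    [[0.47, 0, -0.49], 0],
    [[0.48, 0, -0.47], 0],
    [[0.5, 0, -0.45], 0],
    [[0.52, 0, -0.44], 0],
  ],
)

```text
time: 15.1
ee_pos: [0.6151, -0.055, 0.194]
ee_rot: [-0.0, 1.0, 0.027, -0.002]
contact_force: [-21.4, 1.5, 21.9]
grip_width: 0.0098
```

```bash
cat > ang.py <<'E'
from tip import *
def ang():
    s=monitor.sense(); print(s['time'],s['ee_pos'],s['contact_force'],s['grip_width'],s['qvel'].round(3))
    t0=np.array([.549,-.0587,.079]); d=np.array(s['ee_pos'])-t0
    v=np.array([-.190+d[0]*.9985+d[1]*.055,.036+d[2]]); print('angle est',np.degrees(np.arctan2(v[1],-v[0])-np.arctan2(.036,.19)),'radius',np.hypot(*v))
E
python3 -c "from ang import *; ang()"
```

```text
15.1 [ 0.61510852 -0.05498223  0.19396532] [-21.37308971   1.53422458  21.87701451] 0.009830412633915939 [ 0.002  0.046  0.014 -0.295  0.008  0.212 -0.037]
angle est 39.920612531628535 radius 0.19522690419242952
```

Call:
send_rows(
  deltas=[
    [[0.48, 0, -0.47], 0],
    [[0.5, 0, -0.45], 0],
    [[0.52, 0, -0.43], 0],
    [[0.54, 0, -0.4], 0],
    [[0.5, 0, -0.36], 0],
  ],
)

```text
time: 15.6
ee_pos: [0.6425, -0.0535, 0.214]
ee_rot: [-0.0, 1.0, 0.027, -0.001]
contact_force: [-0.4, 0.4, -3.6]
grip_width: 0.0102
```

```bash
python3 -c "from ang import *; ang()"
```

```text
15.6 [ 0.64248553 -0.05353023  0.21398386] [-0.43837149  0.40420307 -3.62570812] 0.010180398402683127 [ 0.011  0.069  0.008 -0.29   0.002  0.233 -0.038]
angle est 49.86455249089359 radius 0.19627207289154006
```

Call:
send_rows(
  deltas=[
    [[0, 0, 0], 0],
    [[0, 0, 0], 0],
    [[0, 0, 0], 0],
    [[0, 0, 0], 0],
    [[0, 0, 0], 0],
  ],
)

```text
time: 16.1
ee_pos: [0.6425, -0.0535, 0.2142]
ee_rot: [-0.0, 1.0, 0.027, 0.0]
contact_force: [-3.9, 2.0, 5.9]
grip_width: 0.0096
```

Run:
```python
from ang import *
ang()
im=cam('side'); P=cloud(im); save(im,'side11.png')
a=cv2.imread('pics/side11.png')[100:260,170:310]
cv2.imwrite('pics/side11c.png',cv2.resize(a,None,fx=3.7,fy=3.7,interpolation=2))
it=cam('top'); save(it,'top11.png')
# fit lid plane: points above .11, white-ish, in station region
np.set_printoptions(precision=3,suppress=True)
for nm,c in (('side',im),('top',it)):
    P=cloud(c)
    O=np.array([.657,-.118]); ex=np.array([.9985,.055]); ey=np.array([-.055,.9985])
    d=P[...,:2]-O; xs=d@ex; ys=d@ey; z=P[...,2]
    m=(xs>-.06)&(xs<.075)&(z>.112)&(z<.25)&(((ys>-.015)&(ys<.005))|((ys>.12)&(ys<.145)))&(c['color'].min(-1)>80)
    X=np.c_[xs[m],z[m]]
    if len(X)<20: print(nm,len(X)); continue
    for k in range(5):
        mu=X.mean(0); n=np.linalg.svd(X-mu)[2][1]; r=(X-mu)@n; X=X[abs(r)<max(2*np.std(r),.002)]
    t=np.linalg.svd(X-X.mean(0))[2][0]; print(nm,len(X),'angle',np.degrees(np.arctan2(abs(t[1]),abs(t[0]))),'rms',np.std(r))
w=cam('wrist'); save(w,'wrist11.png'); P=cloud(w)
for v in (225,245): print(v,[(u,P[v,u].round(3).tolist()) for u in range(244,272,4)])
```

```text
16.1 [ 0.64251656 -0.05354653  0.2141975 ] [-3.93957945  2.04777403  5.92420377] 0.009558899380283113 [-0.001 -0.001 -0.    -0.001  0.001 -0.001 -0.001]
angle est 49.902791940313364 radius 0.19644345420977066
side 502 angle 49.0722066643739 rms 0.001448081532883602
top 68 angle 49.11981750325683 rms 0.0013002104381765207
225 [(244, [0.633, -0.048, 0.226]), (248, [0.636, -0.03, 0.267]), (252, [0.637, -0.028, 0.269]), (256, [0.639, -0.029, 0.269]), (260, [0.641, -0.029, 0.268]), (264, [0.643, -0.029, 0.268]), (268, [0.645, -0.03, 0.264])]
245 [(244, [0.634, -0.043, 0.262]), (248, [0.636, -0.04, 0.268]), (252, [0.638, -0.039, 0.269]), (256, [0.64, -0.039, 0.268]), (260, [0.642, -0.039, 0.268]), (264, [0.644, -0.04, 0.267]), (268, [0.646, -0.042, 0.263])]
```

View pics/side11c.png

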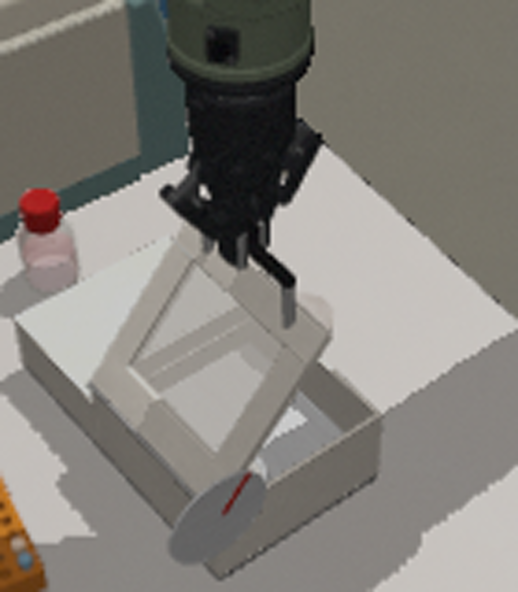

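View pics/top11.png

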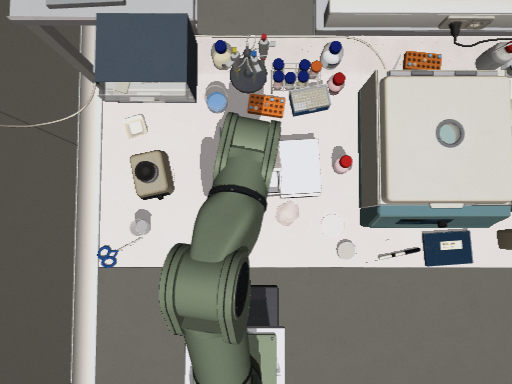

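```bash
python3 -c "
from h import *
a=cv2.imread('pics/top11.png')[150:270,265:370].astype(int);b=cv2.imread('pics/top6.png')[150:270,265:370].astype(int)
print(monitor.sense()['qvel'].round(4),monitor.sense()['grip_width']); print(hand_in())"
```

```text
[ 0.0014  0.001   0.0008 -0.0017  0.0009  0.0002 -0.001 ] 0.009904421866314819
the job is handed in; nothing more can be done
None
```

I pushed the drawer fully home, then gripped the lid's bar and raised the lid to about 49°. I handed the job in at about 16 s with the gripper still holding it still; `hand_in` gives no verdict.

- **Drawer:** it met a firm stop at about 27 N, well above the 7–9 N detent. After that its face measured 9–10 mm ahead of the bay front, which is the home position. The last top view shows nothing sticking out of the bay.
- **Lid angle:** plane fits from the side and top cameras gave 49.1°, and the arm's own pose gave 49.9°. The bar's centre is at 0.263 m, against 0.265 m expected at 50°. Joint speeds were about zero, with the fingers closed on the bar at about 10 mm opening.
- **Loose items:** I compared the beaker, dish and bottle by eye only, and they appear unmoved in the last top view.

**Disagreement with the description:** both the wrist and side cameras put the shut fingertips about 34 mm behind the reported TCP. My first push therefore went over the drawer front without touching it. I corrected for that offset in the second push and the grasp.

**Forces:** the lift built up to about 30 N of radial force near 40°. I eased the path outward, and it fell to about 7 N at the end.

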